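# Push a profile length past the spool-stand post into its rack bay

### The job

Put the loose aluminium profile away in the empty front bay of the stock rack: it is too long to go straight in, so push one end and then the other with your fingertips to angle it past the post of the spool stand, until its whole length lies between the orange end cheeks, flush against the back rail. Only push it along the bench: never grip it between the fingers or lift it. Leave the red cones and the jar where they stand.

Things in the scene. Friction and masses are not known exactly. Their poses are not given: they have to be found in the camera images.
- length_mid (a point): centre (15 mm above the bench) of the loose T-slot aluminium profile to put away: a straight bar 30 x 30 mm in section, 320 mm long, about 0.3 kg, lying on the bench in front of the bay, right of the post. Its y axis runs along it (end faces at +-160 mm, +y end nearer the post), x across it, at the start pointing towards the rack (side faces at +-15 mm), z up. It slides with ordinary friction.
- length_left (a point): centre of the profile's end face nearer the post (its +y end), 15 mm above the bench
- length_right (a point): centre of the profile's other end face (its -y end), 15 mm above the bench
- bay_home (a point): where the profile's centre lies when it is home in the middle of the bay, 15 mm above the bench; frame of the fixed stock rack: x points away from the robot to the black back rail (flat face at x = +15 mm, 40 mm high, more stock behind it), y to the left along the bay, z up. The bay is 400 mm long and 80 mm deep, its floor is the bench, and its side towards the robot is open but for the post.
- cheek_left (a point): bench-level corner of the bay's left orange end cheek: its inner face at its end nearest the robot (in the bay_home frame x = -65, y = +200 mm). The fixed cheek runs from here to the back rail, 18 mm thick (to the left) and 36 mm high, with a 6 mm high screw flange outside it; 40 mm in all.
- cheek_right (a point): the same corner of the right orange end cheek (in the bay_home frame x = -65, y = -200 mm), thickness and flange to the right. The gap between this cheek and the post is shorter than the profile is long.
- post_foot (a point): centre, at bench level, of the fixed square post of the filament spool stand, 30 x 30 mm and 270 mm tall, square to the rack within 0.02 rad. It stands in front of the bay: in the bay_home frame about x = -70 mm and y = +85 to +105 mm.
- spool_bar (a point): middle of the spool stand's fixed bar, 250 mm above the bench, which runs left from the post to a second post 330 mm away and carries two spools 200 mm across (lowest point 125 mm above the bench)
- cone_a: bystander: loose red printed cone standing on the bench left of the profile, 54 mm across and 46 mm high; origin at the centre of its underside
- cone_b: bystander: a second, same red cone farther left; origin at the centre of its underside
- jar: bystander: loose white squat screw-top jar, 56 mm across and 62 mm high, standing to the right of the rack; origin at the centre of its underside

How it is judged:
By the outcome, as a careful person would: the job done as asked, in the order asked, and still so for the second after the job is handed in, with the robot touching nothing.
It also fails if it takes over 72 s, if anything falls off the work surface, if the arm or the gripper's body presses on something with over 40 N, if the wrist force passes 120 N, or if a joint passes its speed limit or range.

### The arm

A 6-joint arm with a two-finger parallel gripper is mounted at the origin on the work surface. World frame = base frame: x ahead of the robot, y to its left, z up, the work surface at z = 0. Lengths are in mm, angles in rad, forces in N, time in s.
With the tool pointing down it reaches from about 275 to 750 mm from the base axis. Payload 10.2 kg.
Tool frame: the origin (TCP) lies midway between the tips of the shut fingers; the grasp point (between the pads) lies grip_depth behind it (grip_depth is the distance from the TCP to the grasp point, in mm); z points along the fingers, y is the line along which they close (so a half turn about z gives the same grasp; the last joint's range is limited). The gripper opens to 85 mm and grips with 20 to 120 N. Pads are 22 mm wide; open, the fingers measure 114 mm over their backs; the gripper's body (76 mm by 85 mm) begins 54 mm behind the grasp point. The pads swing forward as they close: fully open they stand 13 mm farther back than shut.
Start: joints at [0.927, 0.313, 1.498, -0, 1.331, -0.223], TCP at [214.471, 479.201, 231.294] pointing down, gripper open.
Joint ranges: [-2.94, 2.94], [-0.97, 2.17], [0.19, 2.56], [-1.23, 4.37], [0.02, 3.11], [-2.88, 2.88]. Speed limits (rad/s): [2.39, 2.39, 3.01, 3.14, 3.14, 3.14].

### API

Orientations are given as a unit quaternion [w, x, y, z].
In Python, from rig import * gives the robot as it stands.
- The arm moves only by the tool servo_tool, never from a script. Its argument "commands" is a list of rows, each a list of 3 entries, a list of its own where there are three numbers: the gripper command: -1 is fully open, 1 is shut, values between are in proportion, then the shift along the tool's x, y, z in m, then the turn, a rotation vector about the tool's x, y, z in units of 6 degrees (1.0 is 6 degrees). In form: [[grip, [dx, dy, dz], [ax, ay, az]], ...]. A call has 1 to 10 rows; each row shifts and turns the commanded pose from where the row before left it, along the tool's axes as they then stand; what a row does not reach is not made up. A row lasts 1/12 s, in which the tool goes at most 41.7 mm and 7.16 degrees, less where a joint would pass 70% of its speed; a pose out of reach is approached as far as the arm can. A call is refused whole if a number of a shift passes 0.0417 or a number of a turn 1, either way. A call with a gripper value outside its range is refused whole. The fingers move at their own pace and stop on an object; "squeeze" is the grip in N (left out, the last holds). Time passes only in rows, so rows that do not move let the fingers close. It gives the time, the measured TCP pose, the force, the opening and the grip force at its end, in the units of the state.
- sense(): the state, without advancing time (a new reading comes with each control period).
- capture(name): name is "side" or "top" or "wrist"; returns a dict with "pixels" (400x640x3 uint8, red, green, blue), "z_map" (400x640 float32, mm along the optical axis (not along the pixel's ray), 0 where there is no reading), "fx", "fy", "cx", "cy" (pixels), "distortion" ([k1, k2, p1, p2, k3] as OpenCV has them; the pictures are not rectified), "rvec" (rotation vector, rad) and "tvec" (3), from world to camera coordinates, as OpenCV has them; the wrist camera has in their place "T_tool_cam" (4x4, takes a point from camera to tool coordinates, whose origin is the TCP and whose axes are the flange's). Camera axes: x right, y down, z forward; pixel columns grow to the right and rows downward; lengths in mm; the calibration is good to about 2 mm. A picture is of the moment at which its call begins: read the wrist's pose just before it.
- finish_job(): hands the job in; it is judged then, once.
The state is a dict: "time_s": time; "joints": joint angles; "dq": joint speeds; "tau": joint torques, N m; "eef_pos": TCP position; "ee_rot": TCP orientation; "force": force on the tool from outside, world axes, zero at the start; "wrist_torque": the same for the moment, N m; "grip_width": opening from 0.0 (shut) to 1.0 (fully open); "grip_force": force on a finger pad.
Only numpy, scipy, OpenCV 4.12 (cv2) and the standard library are available. Lean on these libraries where they do the work, as an engineer would, in place of code of your own. Each camera call takes 0.05 s, during which the arm holds its last target. There are 200 camera calls.

## Working session

There is one attempt and no reset: what is moved stays moved. The work goes in short steps, Python scripts to look and compute and a tool call to move; the robot and the scene stay as the last step left them, time stands still between calls to the robot, and variables do not carry over. Pictures are saved under pics/ and viewed, at most 10 in all, crops included, and the job is handed in when it is done.

Besides the shell and the picture viewer there is one more tool, called after ">>>" as name([rows], argument=value, ...), one row to a line, values as JSON. servo_tool: Moves the arm, as the interface text tells. Its arguments: {"type":"object","properties":{"commands":{"type":"array"},"squeeze":{"type":"number"}},"required":["commands"]}

```bash
mkdir -p pics
cat > h.py <<'E'
from rig import *
import numpy as np, cv2
def snap(name,fn):
    s=sense(); c=capture(name); cv2.imwrite('pics/'+fn,c['pixels'][:,:,::-1]); np.savez('pics/'+fn+'.npz',**c); return s,c
def world(c,u,v,z=None):
    K=np.array([[c['fx'],0,c['cx']],[0,c['fy'],c['cy']],[0,0,1]],float)
    p=cv2.undistortPoints(np.array([[[u,v]]],float),K,np.array(c['distortion'],float))[0,0]
    R=cv2.Rodrigues(np.array(c['rvec'],float))[0]; t=np.array(c['tvec'],float).ravel()
    o=-R.T@t; d=R.T@np.array([p[0],p[1],1])
    if z is None:
        return o+d*float(c['z_map'][int(round(v)),int(round(u))])
    return o+d*(z-o[2])/d[2]
E
python3 - <<'E'
from h import *
s,c=snap('top','t0.png'); print(s); print(c['rvec'],c['tvec'],c['fx'])
snap('side','s0.png')
E
```

```text
{'time_s': 0.0, 'joints': array([ 9.26623812e-01,  3.13477561e-01,  1.49844658e+00, -4.05666719e-05,
        1.33098289e+00, -2.23437375e-01]), 'dq': array([ 0.00061325,  0.0004209 , -0.00011051,  0.00148225, -0.00087894,
        0.00226453]), 'tau': array([-7.50077265e-05, -4.12259066e+01, -2.59741455e+01, -2.19152294e-04,
        4.09469329e-03,  2.80166802e-05]), 'eef_pos': array([214.30628695, 478.98564719, 230.71739582]), 'ee_rot': array([-2.58358122e-04,  2.08814611e-01,  9.77955022e-01, -6.04594248e-04]), 'force': array([-0.09060946, -0.18678964, -0.46510378]), 'wrist_torque': array([ 0.03626451, -0.0369434 , -0.01840866]), 'grip_force': 0.0, 'grip_width': 1.0012248869869413}
[ 2.13693937 -2.12740066  0.1758821 ] [  52.34916413  595.90024408 1430.92667695] 509.3895120464515
```

View pics/t0.png

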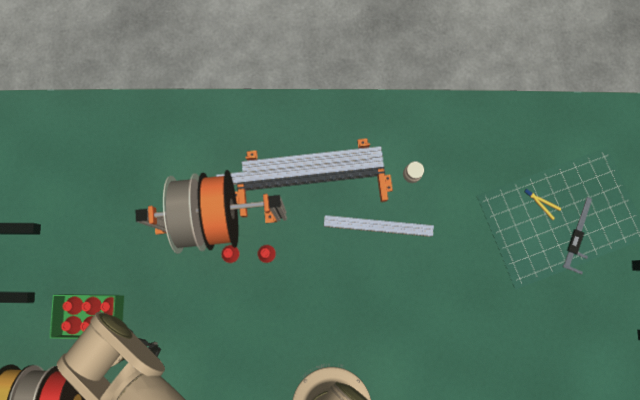

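View pics/s0.png

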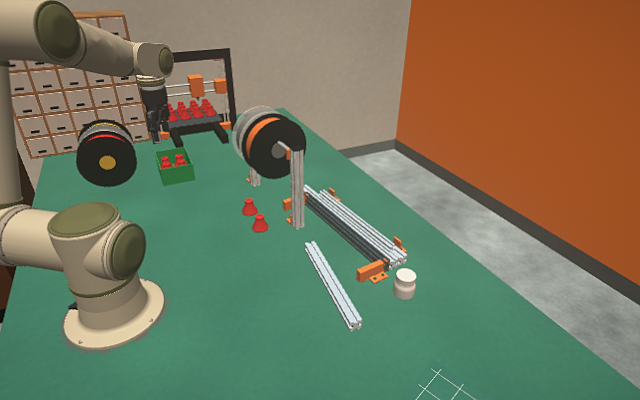

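The top view shows the profile from about (324,221) to (433,231), the post top at about (275,202), the right cheek at (384,187) and the cones at (230,253) and (266,253). I'll enlarge this area.

Run:
```python
import cv2
a=cv2.imread('pics/t0.png')[135:265,225:440]; cv2.imwrite('pics/t0c.png',cv2.resize(a,None,fx=3.7,fy=3.7,interpolation=cv2.INTER_CUBIC))
a=cv2.imread('pics/s0.png')[170:340,230:430]; cv2.imwrite('pics/s0c.png',cv2.resize(a,None,fx=3.5,fy=3.5,interpolation=cv2.INTER_CUBIC))
```

```text
(no output)
```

View pics/t0c.png

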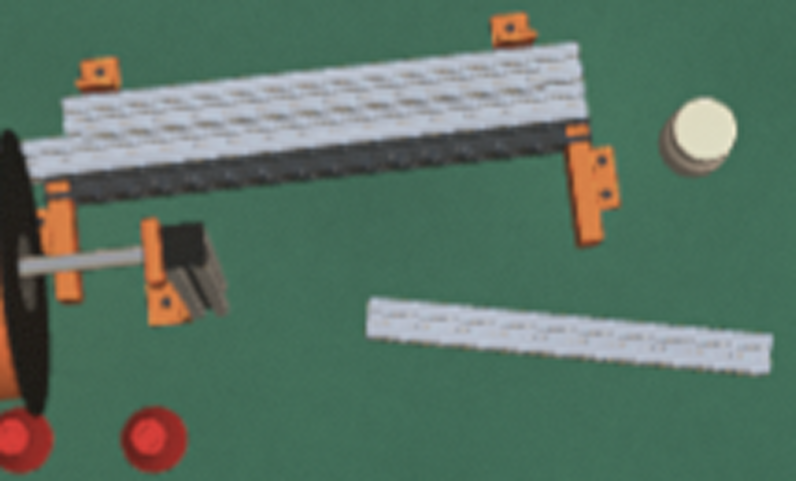

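View pics/s0c.png

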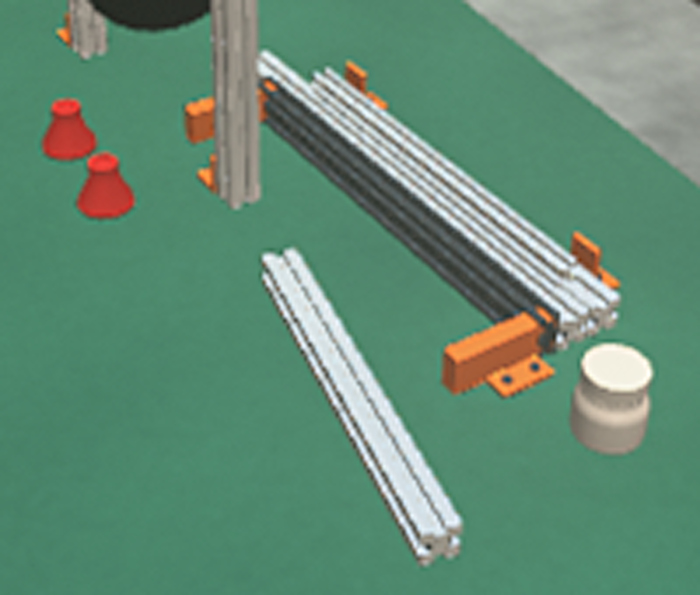

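```bash
cat > m0.py <<'E'
from h import *
L=lambda f:np.load('pics/'+f+'.npz')
t=L('t0.png'); s=L('s0.png')
T=lambda X,Y,z:world(t,225+(X+.5)/3.7-.5,135+(Y+.5)/3.7-.5,z)
S=lambda X,Y,z:world(s,230+(X+.5)/3.5-.5,170+(Y+.5)/3.5-.5,z)
np.set_printoptions(precision=1,suppress=True)
print('prof T',*[T(*p,30) for p in [(370,298),(367,338),(771,335),(768,374)]])
print('prof S',*[S(*p,30) for p in [(293,250),(262,258),(461,520),(420,548)]])
print('cheekR T top', T(580,243,36),'out',T(603,240,36),'S front in/out top',S(445,350,36), S(458,360,36),'bot in',S(447,388,0))
print('cheekL T', T(82,299,36),T(60,303,36))
print('rail T z0', T(90,203,0),T(565,150,0),' z40 guess',T(60,183,40),T(585,122,40))
print('rail S bottom',S(500,325,0),S(275,108,0))
print('post S foot',*[S(*p,0) for p in [(216,195),(237,207),(260,199)]])
print('post T top',*[T(*p,270) for p in [(162,228),(204,224),(208,258),(165,266)]])
print('cones T', T(148,437,46),T(12,437,46),'S',S(104,160,46),S(67,103,46))
print('jar',T(705,129,62))
print('cam',-cv2.Rodrigues(t['rvec'])[0].T@t['tvec'].ravel())
E
python3 m0.py
```

```text
prof T [542.6  20.2  30. ] [510.8  22.5  30. ] [ 514.3 -297.2   30. ] [ 483.4 -293.8   30. ]
prof S [543.3  19.1  30. ] [515.2  19.9  30. ] [ 518.2 -294.9   30. ] [ 482.  -303.9   30. ]
cheekR T top [ 586.5 -146.2   36. ] out [ 589.  -164.5   36. ] S front in/out top [ 590.9 -150.    36. ] [ 594.  -163.9   36. ] bot in [ 593.  -153.7    0. ]
cheekL T [540.  247.7  36. ] [536.7 265.   36. ]
rail T z0 [623.7 248.    0. ] [ 669.4 -140.     0. ]  z40 guess [632.4 267.1  40. ] [ 683.8 -151.4   40. ]
rail S bottom [ 670.3 -107.4    0. ] [646.1 280.4   0. ]
post S foot [531.7 161.5   0. ] [541.7 135.6   0. ] [566.  138.5   0. ]
post T top [557.6 163.9 270. ] [560.4 135.9 270. ] [537.5 132.9 270. ] [532.  161.4 270. ]
cones T [431.2 192.4  46. ] [430.5 298.   46. ] S [436.8 193.2  46. ] [436.5 303.5  46. ]
jar [ 673.7 -243.1   62. ]
cam [ 348.    49.5 1510.6]
```

```bash
cat >> h.py <<'E'
H=np.array([628.,58.2]); YAW=.118
Rr=np.array([[np.cos(YAW),-np.sin(YAW)],[np.sin(YAW),np.cos(YAW)]])
def r2w(p): return H+Rr@np.array(p,float)
def w2r(p): return Rr.T@(np.array(p,float)[:2]-H)
from scipy.spatial.transform import Rotation as Ro
def here():
    s=sense(); q=s['ee_rot']; R=Ro.from_quat([q[1],q[2],q[3],q[0]]).as_matrix()
    return s,np.array(s['eef_pos']),np.arctan2(R[1,1],R[0,1])
def plan(way,p=None,a=None):
    """way: (x,y,z,alpha,n rows); prints rows, tool down"""
    if p is None: s,p,a=here()
    p=np.array(p,float)
    for x,y,z,al,n in way:
        for k in range(n,0,-1):
            d=(np.array([x,y,z])-p)/k; da=(al-a)/k
            dx=round(float(-np.sin(a)*d[0]+np.cos(a)*d[1])/1000,4); dy=round(float(np.cos(a)*d[0]+np.sin(a)*d[1])/1000,4); dz=round(-d[2]/1000,4)
            t=round(-np.degrees(da)/6,2)
            print([1,[dx,dy,dz],[0,0,t]],end=', ')
            p=p+[1000*(-np.sin(a)*dx+np.cos(a)*dy),1000*(np.cos(a)*dx+np.sin(a)*dy),-1000*dz]; a=a-np.radians(6*t)
        print('->',p.round(1),round(a,3))
E
python3 - <<'E'
import rig
print([ (k,getattr(rig,k)) for k in dir(rig) if 'grip' in k.lower()])
from h import *
plan([(320,230,231,.5,10),(478,5,120,-.2,10),(478,5,12,-.2,6)])
E
```

```text
[('grip_depth', 18.700000000000003)]
[1, [-0.0198, -0.0184, np.float64(-0.0)], [0, 0, np.float64(0.62)]], [1, [-0.021, -0.0171, np.float64(-0.0)], [0, 0, np.float64(0.62)]], [1, [-0.022, -0.0157, np.float64(-0.0)], [0, 0, np.float64(0.62)]], [1, [-0.023, -0.0142, np.float64(-0.0)], [0, 0, np.float64(0.62)]], [1, [-0.0239, -0.0127, np.float64(-0.0)], [0, 0, np.float64(0.62)]], [1, [-0.0247, -0.0111, np.float64(-0.0)], [0, 0, np.float64(0.62)]], [1, [-0.0253, -0.0095, np.float64(-0.0001)], [0, 0, np.float64(0.62)]], [1, [-0.0259, -0.0079, np.float64(-0.0)], [0, 0, np.float64(0.62)]], [1, [-0.0263, -0.0061, np.float64(-0.0001)], [0, 0, np.float64(0.62)]], [1, [-0.0267, -0.0045, np.float64(-0.0)], [0, 0, np.float64(0.63)]], -> [320. 230. 231.] 0.5
[1, [-0.0273, 0.0031, np.float64(0.0111)], [0, 0, np.float64(0.67)]], [1, [-0.027, 0.005, np.float64(0.0111)], [0, 0, np.float64(0.67)]], [1, [-0.0266, 0.0069, np.float64(0.0111)], [0, 0, np.float64(0.67)]], [1, [-0.0261, 0.0087, np.float64(0.0111)], [0, 0, np.float64(0.67)]], [1, [-0.0254, 0.0105, np.float64(0.0111)], [0, 0, np.float64(0.67)]], [1, [-0.0246, 0.0123, np.float64(0.0111)], [0, 0, np.float64(0.67)]], [1, [-0.0237, 0.014, np.float64(0.0111)], [0, 0, np.float64(0.67)]], [1, [-0.0226, 0.0156, np.float64(0.0111)], [0, 0, np.float64(0.66)]], [1, [-0.0215, 0.0172, np.float64(0.0111)], [0, 0, np.float64(0.67)]], [1, [-0.0203, 0.0186, np.float64(0.0111)], [0, 0, np.float64(0.66)]], -> [478.   5. 120.] -0.2
[1, [0.0, -0.0, np.float64(0.018)], [0, 0, np.float64(0.0)]], [1, [0.0, -0.0, np.float64(0.018)], [0, 0, np.float64(0.0)]], [1, [0.0, -0.0, np.float64(0.018)], [0, 0, np.float64(0.0)]], [1, [0.0, -0.0, np.float64(0.018)], [0, 0, np.float64(0.0)]], [1, [0.0, -0.0, np.float64(0.018)], [0, 0, np.float64(0.0)]], [1, [0.0, -0.0, np.float64(0.018)], [0, 0, np.float64(0.0)]], -> [478.   5.  12.] -0.2
```

>>> servo_tool([
  [1,[-0.02,-0.018,0],[0,0,0.62]],
  [1,[-0.021,-0.017,0],[0,0,0.62]],
  [1,[-0.022,-0.016,0],[0,0,0.62]],
  [1,[-0.023,-0.014,0],[0,0,0.62]],
  [1,[-0.024,-0.013,0],[0,0,0.62]],
  [1,[-0.025,-0.011,0],[0,0,0.62]],
  [1,[-0.025,-0.01,0],[0,0,0.62]],
  [1,[-0.026,-0.008,0],[0,0,0.62]],
  [1,[-0.026,-0.006,0],[0,0,0.62]],
  [1,[-0.027,-0.004,0],[0,0,0.62]],
], squeeze=20)

```text
time_s: 0.93
eef_pos: [320.6, 228.9, 231.1]
ee_rot: [-0.0, 0.511, 0.859, -0.0]
force: [0.5, -0.1, -0.1]
grip_width: 0.001
grip_force: 0.0
```

>>> servo_tool([
  [1,[-0.027,0.003,0.011],[0,0,0.67]],
  [1,[-0.027,0.005,0.011],[0,0,0.67]],
  [1,[-0.027,0.007,0.011],[0,0,0.67]],
  [1,[-0.026,0.009,0.011],[0,0,0.67]],
  [1,[-0.025,0.0105,0.011],[0,0,0.67]],
  [1,[-0.025,0.012,0.011],[0,0,0.67]],
  [1,[-0.024,0.014,0.011],[0,0,0.67]],
  [1,[-0.023,0.0155,0.011],[0,0,0.67]],
  [1,[-0.0215,0.017,0.011],[0,0,0.67]],
  [1,[-0.02,0.0185,0.011],[0,0,0.67]],
])

```text
time_s: 1.77
eef_pos: [478.8, 3.6, 120.5]
ee_rot: [-0.0, 0.776, 0.631, -0.0]
force: [1.2, 0.1, 0.5]
grip_width: 0.004
grip_force: 0.0
```

>>> servo_tool([
  [1,[0,0,0.018],[0,0,0]],
  [1,[0,0,0.018],[0,0,0]],
  [1,[0,0,0.018],[0,0,0]],
  [1,[0,0,0.018],[0,0,0]],
  [1,[0,0,0.018],[0,0,0]],
  [1,[0,0,0.018],[0,0,0]],
  [1,[0,0,0],[0,0,0]],
])

```text
time_s: 2.35
eef_pos: [476.5, 5.2, 10.5]
ee_rot: [-0.002, 0.774, 0.633, -0.002]
force: [-0.8, 0.6, 0.5]
grip_width: -0.002
grip_force: 0.0
```

>>> servo_tool([
  [1,[0,0.006,0],[0,0,0]],
  [1,[0,0.006,0],[0,0,0]],
  [1,[0,0.006,0],[0,0,0]],
  [1,[0,0.006,0],[0,0,0]],
  [1,[0,0.006,0],[0,0,0]],
  [1,[0,0.006,0],[0,0,0]],
  [1,[0,0.006,0],[0,0,0]],
  [1,[0,0.004,0],[0,0,0]],
])

```text
time_s: 3.02
eef_pos: [524.2, -4.5, 13.4]
ee_rot: [0.0, 0.774, 0.633, 0.0]
force: [-1.0, 0.2, -0.2]
grip_width: 0.002
grip_force: 0.8
```

Run:
```python
from h import *
s,c=snap('top','t1.png');snap('side','s1.png')
a=cv2.imread('pics/t1.png')[135:265,225:440]; a=cv2.resize(a,None,fx=3.7,fy=3.7,interpolation=cv2.INTER_CUBIC)
b=cv2.imread('pics/s1.png')[200:340,270:420]; 
cv2.imwrite('pics/t1c.png',a)
```

```text
(no output)
```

View pics/t1c.png

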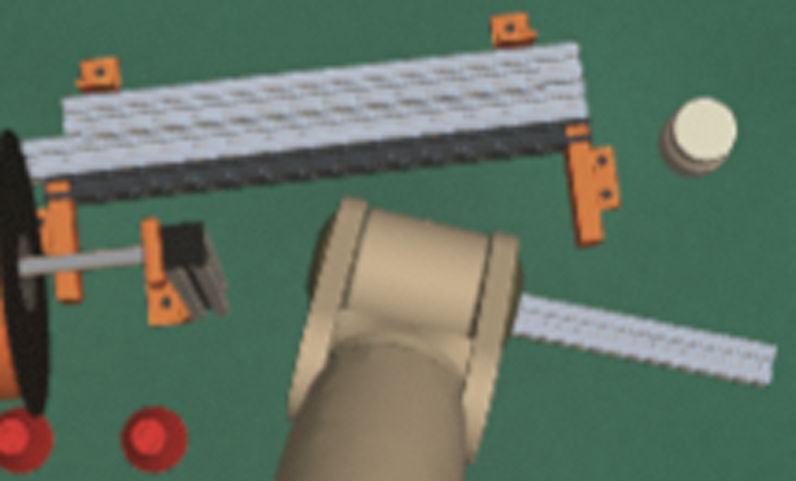

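The wrist covers the left half. The bar's right end is now at (776,346)/(769,385), so the tilt has grown. I'll automate the pose fit from the visible part.

```bash
cat >> h.py <<'E'
def bar(fn=None):
    if fn: c=np.load('pics/'+fn+'.npz')
    else: c=capture('top')
    px=c['pixels'].astype(int); v,u=np.mgrid[150:290,225:460]; v=v.ravel();u=u.ravel()
    rgb=px[v,u]; m=(rgb.min(1)>120)&(rgb[:,2]>=rgb[:,0])
    w=np.array([world(c,a,b,30)[:2] for a,b in zip(u[m],v[m])])
    r=(w-H)@Rr; k=(r[:,0]<12)&(r[:,1]>-345)&~((r[:,1]>80)&(r[:,0]<-45))&~((r[:,1]<-215)&(r[:,0]>-60))
    r=r[k].astype(np.float32); (cx,cy),sz,an=cv2.minAreaRect(r); b=cv2.boxPoints(((cx,cy),sz,an))
    if sz[0]>sz[1]: d=np.array([np.cos(np.radians(an)),np.sin(np.radians(an))]);L=sz[0];W=sz[1]
    else: d=np.array([-np.sin(np.radians(an)),np.cos(np.radians(an))]);L=sz[1];W=sz[0]
    if d[1]<0:d=-d
    e=np.array([cx,cy]); right=e-d*L/2; left=e+d*L/2
    print('n',len(r),'L,W',round(L),round(W),'theta',round(float(np.arctan2(d[0],d[1])),3),'right',right.round(1),'left(visible)',left.round(1),'left from right',(right+320*d).round(1))
    return right,d
E
python3 - <<'E'
from h import *
bar('t0.png');bar('t1.png')
s,p,a=here();print(p,a,w2r(p))
E
```

```text
n 1222 L,W 599 41 theta 0.244 right [-174.7 -335.3] left(visible) [-30.1 245.8] left from right [-97.4 -24.8]
n 791 L,W 599 40 theta 0.269 right [-173.7 -339. ] left(visible) [-14.7 238.5] left from right [-88.8 -30.5]
[524.16098821  -4.57043998  13.31120592] -0.20101124334565232 [-110.50665794  -50.10935097]
```

```bash
python3 - <<'E'
s=open('h.py').read()
s=s.replace("    r=r[k].astype(np.float32);","""    M=np.zeros((400,640),np.uint8); uu=u[m][k]; vv=v[m][k]; M[vv,uu]=1
    n,lab,st,_=cv2.connectedComponentsWithStats(M); r=r[k].astype(np.float32); r=r[lab[vv,uu]==1+st[1:,4].argmax()];""")
open('h.py','w').write(s)
E
python3 - <<'E'
from h import *
bar('t0.png');bar('t1.png')
E
```

```text
n 1170 L,W 320 32 theta 0.209 right [-169.5 -336.8] left(visible) [-103.   -23.4] left from right [-103.1  -23.8]
n 742 L,W 206 31 theta 0.319 right [-178.3 -337.3] left(visible) [-113.8 -141.9] left from right [-77.9 -33.4]
```

>>> servo_tool([
  [1,[0,0.005,0],[0,0,0]],
  [1,[0,0.005,0],[0,0,0]],
  [1,[0,0.005,0],[0,0,0]],
  [1,[0,0,0],[0,0,0]],
])

```text
time_s: 3.45
eef_pos: [539.2, -7.6, 13.4]
ee_rot: [0.0, 0.774, 0.633, 0.0]
force: [-0.3, -0.1, -0.3]
grip_width: 0.002
grip_force: 0.0
```

Run:
```python
from h import *
r,d=bar(); 
f=lambda y,o:r[0]+(y-r[1])*d[0]/d[1]+o/d[1]
print('rear@-200',f(-200,15),'front@85',f(85,-15),'rear@130',f(130,15))
al=np.arctan2(*(Rr@d)[::-1])-np.pi/2
print('alpha wanted',al)
st=r2w(r-d*45); print(st, r2w(r-d*15))
s,p,a=here();print(p,a)
plan([(430,-60,40,-.24,4),(400,-200,80,-.25,5),(st[0],st[1],60,al,7),(st[0],st[1],12,al,4)])
```

```text
n 748 L,W 207 33 theta 0.392 right [-184.4 -335.5] left(visible) [-105.4 -144.2] left from right [-62.2 -39.7]
rear@-200 -112.18216391347696 front@85 -26.938538448767765 rear@130 24.103585563673683
alpha wanted -0.27365179360005065
[ 472.2593508  -339.95492802] [ 480.36682508 -311.07121529]
[538.69706758  -7.51097688  13.29583001] -0.20092776117807812
[1, [-0.0183, -0.024, np.float64(-0.0067)], [0, 0, np.float64(0.09)]], [1, [-0.0185, -0.0238, np.float64(-0.0067)], [0, 0, np.float64(0.09)]], [1, [-0.0187, -0.0237, np.float64(-0.0067)], [0, 0, np.float64(0.1)]], [1, [-0.019, -0.0235, np.float64(-0.0066)], [0, 0, np.float64(0.09)]], -> [430. -60.  40.] -0.24
[1, [-0.0286, 0.0008, np.float64(-0.008)], [0, 0, np.float64(0.02)]], [1, [-0.0286, 0.0009, np.float64(-0.008)], [0, 0, np.float64(0.02)]], [1, [-0.0286, 0.0009, np.float64(-0.008)], [0, 0, np.float64(0.02)]], [1, [-0.0287, 0.001, np.float64(-0.008)], [0, 0, np.float64(0.02)]], [1, [-0.0286, 0.0011, np.float64(-0.008)], [0, 0, np.float64(0.02)]], -> [ 400. -200.   80.] -0.25
[1, [-0.0168, 0.015, np.float64(0.0029)], [0, 0, np.float64(0.03)]], [1, [-0.0168, 0.015, np.float64(0.0028)], [0, 0, np.float64(0.03)]], [1, [-0.0167, 0.0151, np.float64(0.0029)], [0, 0, np.float64(0.03)]], [1, [-0.0167, 0.0151, np.float64(0.0028)], [0, 0, np.float64(0.03)]], [1, [-0.0166, 0.0151, np.float64(0.0029)], [0, 0, np.float64(0.03)]], [1, [-0.0166, 0.0152, np.float64(0.0028)], [0, 0, np.float64(0.04)]], [1, [-0.0165, 0.0153, np.float64(0.0029)], [0, 0, np.float64(0.03)]], -> [ 472.3 -340.    60. ] -0.273
[1, [0.0, 0.0, np.float64(0.012)], [0, 0, np.float64(0.0)]], [1, [0.0, 0.0, np.float64(0.012)], [0, 0, np.float64(0.0)]], [1, [0.0, 0.0, np.float64(0.012)], [0, 0, np.float64(0.0)]], [1, [0.0, 0.0, np.float64(0.012)], [0, 0, np.float64(0.0)]], -> [ 472.3 -340.    12. ] -0.273
```

>>> servo_tool([
  [1,[0,-0.03,0],[0,0,0.1]],
  [1,[-0.018,-0.03,-0.01],[0,0,0.1]],
  [1,[-0.028,-0.02,-0.015],[0,0,0.1]],
  [1,[-0.028,-0.015,-0.015],[0,0,0.1]],
  [1,[-0.03,0,-0.015],[0,0,0.05]],
  [1,[-0.03,0,-0.012],[0,0,0.05]],
  [1,[-0.03,0,0],[0,0,0.05]],
  [1,[-0.03,0,0],[0,0,0.05]],
  [1,[-0.03,0,0],[0,0,0.05]],
  [1,[-0.03,0,0],[0,0,0.05]],
])

```text
time_s: 4.33
eef_pos: [382.8, -235.0, 80.6]
ee_rot: [0.0, 0.797, 0.604, 0.0]
force: [-0.1, -0.3, 0.9]
grip_width: -0.002
grip_force: 0.0
```

Run:
```python
from h import *
r,d=bar(); al=np.arctan2(*(Rr@d)[::-1])-np.pi/2
st=r2w(r-d*45)
s,p,a=here();print(p,a)
plan([(st[0],st[1],p[2],al,8),(st[0],st[1],13,al,5)])
```

```text
n 1149 L,W 320 33 theta 0.392 right [-184.4 -335.5] left(visible) [-62.3 -39.8] left from right [-62.2 -39.7]
[ 382.33562627 -239.28857101   80.77203498] -0.2772550672774687
[1, [-0.009, 0.0143, np.float64(-0.0)], [0, 0, np.float64(-0.0)]], [1, [-0.009, 0.0142, np.float64(-0.0)], [0, 0, np.float64(-0.0)]], [1, [-0.009, 0.0143, np.float64(-0.0)], [0, 0, np.float64(-0.01)]], [1, [-0.0091, 0.0142, np.float64(-0.0)], [0, 0, np.float64(-0.0)]], [1, [-0.009, 0.0142, np.float64(-0.0)], [0, 0, np.float64(-0.01)]], [1, [-0.0091, 0.0143, np.float64(-0.0)], [0, 0, np.float64(-0.0)]], [1, [-0.0091, 0.0142, np.float64(-0.0)], [0, 0, np.float64(-0.01)]], [1, [-0.009, 0.0143, np.float64(-0.0)], [0, 0, np.float64(-0.0)]], -> [ 472.3 -339.9   80.8] -0.274
[1, [-0.0, -0.0, np.float64(0.0136)], [0, 0, np.float64(-0.0)]], [1, [-0.0, -0.0, np.float64(0.0135)], [0, 0, np.float64(-0.0)]], [1, [-0.0, -0.0, np.float64(0.0136)], [0, 0, np.float64(-0.0)]], [1, [-0.0, -0.0, np.float64(0.0135)], [0, 0, np.float64(-0.0)]], [1, [-0.0, -0.0, np.float64(0.0136)], [0, 0, np.float64(-0.0)]], -> [ 472.3 -339.9   13. ] -0.274
```

>>> servo_tool([
  [1,[-0.018,0.0285,0],[0,0,0]],
  [1,[-0.018,0.0285,0],[0,0,0]],
  [1,[-0.018,0.0285,0],[0,0,0]],
  [1,[-0.018,0.0285,0],[0,0,0]],
  [1,[0,0,0.02],[0,0,0]],
  [1,[0,0,0.02],[0,0,0]],
  [1,[0,0,0.02],[0,0,0]],
  [1,[0,0,0.008],[0,0,0]],
  [1,[0,0,0],[0,0,0]],
])

```text
time_s: 5.13
eef_pos: [472.9, -332.8, 10.6]
ee_rot: [-0.002, 0.797, 0.604, -0.0]
force: [0.4, 0.5, 0.3]
grip_width: 0.0
grip_force: 0.0
```

>>> servo_tool([
  [1,[0.01,0,0],[0,0,0]],
  [1,[0.01,0,0],[0,0,0]],
  [1,[0.008,0,0],[0,0,0]],
  [1,[0.008,0,0],[0,0,0]],
  [1,[0.008,0,0],[0,0,0]],
  [1,[0.008,0,0],[0,0,0]],
  [1,[0.008,0,0],[0,0,0]],
  [1,[0.008,0,0],[0,0,0]],
  [1,[0.006,0,0],[0,0,0]],
  [1,[0,0,0],[0,0,0]],
])

```text
time_s: 5.97
eef_pos: [493.9, -260.9, 12.1]
ee_rot: [-0.001, 0.797, 0.604, 0.0]
force: [0.1, -0.3, 0.3]
grip_width: -0.001
grip_force: 0.0
```

```bash
cat >> h.py <<'E'
def rep():
    r,d=bar(); f=lambda y,o:r[0]+(y-r[1])*d[0]/d[1]+o/d[1]
    print('rear@-200',round(f(-200,15)),'front@85',round(f(85,-15)),'rear@130',round(f(130,15)), 'al',round(np.arctan2(*(Rr@d)[::-1])-np.pi/2,3))
    s,p,a=here();print(p.round(1),round(a,3),'rack',w2r(p).round(1)); n=np.array([d[1],-d[0]]); q=w2r(p)-r; print('tcp in bar frame: across',round(q@n,1),'along from right end',round(q@d,1)); return r,d,p,a
E
python3 -c "
from h import *
rep()"
```

```text
n 1029 L,W 289 33 theta 0.398 right [-154.7 -262.8] left(visible) [-42.6   3.7] left from right [-30.6  32.2]
rear@-200 -112 front@85 -25 rear@130 27 al -0.28
[ 493.7 -261.4   12. ] -0.273 rack [-171.  -301.6]
tcp in bar frame: across -0.0 along from right end -42.0
```

>>> servo_tool([
  [1,[0.006,0,0],[0,0,0]],
  [1,[0.008,0,0],[0,0,0]],
  [1,[0.008,0,0],[0,0,0]],
  [1,[0.008,0,0],[0,0,0]],
  [1,[0.008,0,0],[0,0,0]],
  [1,[0.008,0,0],[0,0,0]],
  [1,[0.008,0,0],[0,0,0]],
  [1,[0.006,0,0],[0,0,0]],
  [1,[0,0,0],[0,0,0]],
])

```text
time_s: 6.77
eef_pos: [510.2, -203.3, 12.3]
ee_rot: [-0.0, 0.797, 0.604, 0.0]
force: [-1.2, -0.0, 0.0]
grip_width: 0.002
grip_force: 0.0
```

```bash
python3 -c "
from h import *
rep()"
```

```text
n 1011 L,W 284 33 theta 0.398 right [-129.9 -203.4] left(visible) [-19.7  58.9] left from right [-6.  91.7]
rear@-200 -112 front@85 -25 rear@130 26 al -0.28
[ 510.1 -204.    12.3] -0.273 rack [-147.9 -246.5]
tcp in bar frame: across 0.1 along from right end -46.7
```

>>> servo_tool([
  [1,[0.006,0,0],[0,0,0]],
  [1,[0.008,0,0],[0,0,0]],
  [1,[0.008,0,0],[0,0,0]],
  [1,[0.008,0,0],[0,0,0]],
  [1,[0.008,0,0],[0,0,0]],
  [1,[0.006,0,0],[0,0,0]],
  [1,[0.004,0,0],[0,0,0]],
  [1,[0,0,0],[0,0,0]],
])

```text
time_s: 7.48
eef_pos: [523.1, -157.5, 12.3]
ee_rot: [-0.0, 0.797, 0.604, 0.0]
force: [0.2, 1.4, -0.0]
grip_width: -0.002
grip_force: 0.0
```

```bash
python3 -c "
from h import *
rep()"
```

```text
n 978 L,W 278 33 theta 0.399 right [-109.4 -153.6] left(visible) [ -1.3 102.6] left from right [ 15.  141.2]
rear@-200 -113 front@85 -25 rear@130 27 al -0.281
[ 522.9 -157.8   12.2] -0.274 rack [-129.8 -202.1]
tcp in bar frame: across 0.1 along from right end -52.6
```

>>> servo_tool([
  [1,[0.005,0,0],[0,0,-0.05]],
  [1,[0.006,0,0],[0,0,-0.05]],
  [1,[0.006,0,0],[0,0,-0.05]],
  [1,[0.006,0,0],[0,0,-0.05]],
  [1,[0.005,0,0],[0,0,-0.05]],
  [1,[0,0,0],[0,0,0]],
])

```text
time_s: 8.03
eef_pos: [530.4, -130.2, 12.2]
ee_rot: [-0.0, 0.789, 0.615, 0.0]
force: [0.5, 0.0, 0.4]
grip_width: 0.002
grip_force: 0.0
```

```bash
python3 -c "
from h import *
rep()"
```

```text
n 932 L,W 276 31 theta 0.374 right [ -98.2 -124.8] left(visible) [  2.4 131.9] left from right [ 18.6 173.2]
rear@-200 -112 front@85 -32 rear@130 18 al -0.256
[ 530.3 -130.7   12.3] -0.247 rack [-119.2 -176.1]
tcp in bar frame: across -0.8 along from right end -55.5
```

>>> servo_tool([
  [1,[0.005,0,0],[0,0,-0.05]],
  [1,[0.005,0,0],[0,0,-0.05]],
  [1,[0.004,0,0],[0,0,-0.05]],
  [1,[0,0,0],[0,0,0]],
  [1,[-0.03,0,0],[0,0,0]],
  [1,[-0.01,-0.03,-0.015],[0,0,0]],
  [1,[0,-0.03,-0.015],[0,0,0]],
  [1,[0.02,-0.02,0],[0,0,-0.3]],
  [1,[0.02,0,0],[0,0,-0.3]],
  [1,[0,0,0],[0,0,0]],
])

```text
time_s: 8.92
eef_pos: [454.6, -97.0, 42.7]
ee_rot: [-0.0, 0.764, 0.646, 0.0]
force: [0.2, 0.6, -0.9]
grip_width: 0.002
grip_force: 0.0
```

```bash
python3 -c "
from h import *
r,d,p,a=rep()
n=np.array([d[1],-d[0]])
st=r2w(r+d*28-n*45); print('start',st)
plan([(st[0],st[1],p[2],-.1,5),(st[0],st[1],13,-.1,2)])
"
```

```text
n 943 L,W 296 33 theta 0.362 right [-102.8 -130.7] left(visible) [  1.9 145.8] left from right [ 10.5 168.6]
rear@-200 -113 front@85 -37 rear@130 12 al -0.244
[455.2 -98.3  42.6] -0.168 rack [-190.1 -135.1]
tcp in bar frame: across -80.1 along from right end -35.0
start [504.38984559 -45.65072001]
[1, [0.012, 0.008, np.float64(-0.0)], [0, 0, np.float64(-0.13)]], [1, [0.0119, 0.0081, np.float64(-0.0)], [0, 0, np.float64(-0.13)]], [1, [0.0118, 0.0083, np.float64(-0.0)], [0, 0, np.float64(-0.13)]], [1, [0.0117, 0.0084, np.float64(-0.0)], [0, 0, np.float64(-0.13)]], [1, [0.0116, 0.0086, np.float64(-0.0)], [0, 0, np.float64(-0.13)]], -> [504.4 -45.7  42.6] -0.1
[1, [0.0, -0.0, np.float64(0.0148)], [0, 0, np.float64(0.0)]], [1, [0.0, -0.0, np.float64(0.0148)], [0, 0, np.float64(0.0)]], -> [504.4 -45.7  13. ] -0.1
```

>>> servo_tool([
  [1,[0.018,0.019,0],[0,0,0]],
  [1,[0.018,0.019,0],[0,0,0]],
  [1,[0,0,0.015],[0,0,-0.8]],
  [1,[0,0,0.015],[0,0,-0.8]],
  [1,[0,0,0],[0,0,0]],
])

```text
time_s: 9.38
eef_pos: [497.8, -70.1, 10.0]
ee_rot: [-0.002, 0.707, 0.707, -0.001]
force: [0.2, -0.8, -0.6]
grip_width: -0.003
grip_force: 0.0
```

>>> servo_tool([
  [1,[0,0.008,0],[0,0,0]],
  [1,[0,0.008,0],[0,0,0]],
  [1,[0,0.008,0],[0,0,0]],
  [1,[0,0.008,0],[0,0,0]],
  [1,[0,0.008,0],[0,0,0]],
  [1,[0,0.008,0],[0,0,0]],
  [1,[0,0.008,0],[0,0,0]],
  [1,[0,0.008,0],[0,0,0]],
  [1,[0,0.006,0],[0,0,0]],
  [1,[0,0,0],[0,0,0]],
])

```text
time_s: 10.22
eef_pos: [570.0, -70.4, 12.5]
ee_rot: [0.001, 0.708, 0.706, 0.0]
force: [-0.7, -0.2, 0.4]
grip_width: 0.004
grip_force: 0.0
```

```bash
python3 -c "
from h import *
rep(); snap('top','t2.png')
a=cv2.imread('pics/t2.png')[135:265,225:440]; cv2.imwrite('pics/t2c.png',cv2.resize(a,None,fx=3.7,fy=3.7,interpolation=cv2.INTER_CUBIC))"
```

```text
n 653 L,W 225 33 theta 0.137 right [-40.9 -64.1] left(visible) [-10.1 158.5] left from right [  2.9 252.8]
rear@-200 -45 front@85 -35 rear@130 1 al -0.019
[569.2 -70.3  12.3] -0.002 rack [ -73.5 -120.7]
tcp in bar frame: across -24.5 along from right end -60.5
```

View pics/t2c.png

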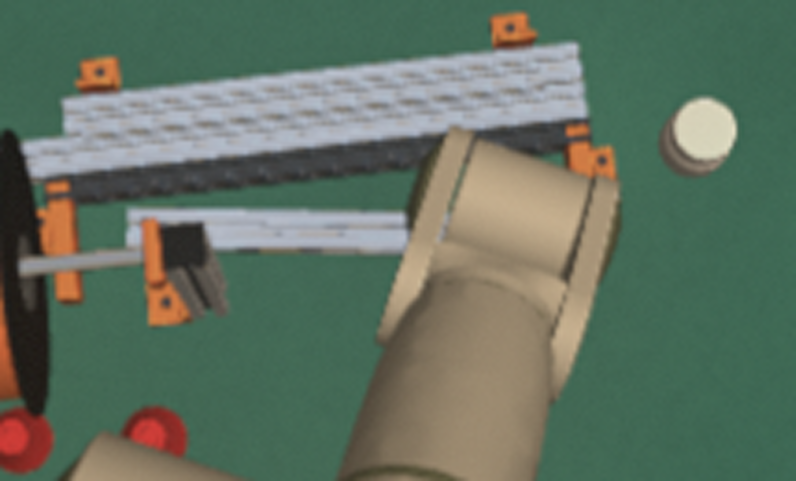

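Fits expectation: the bar lies behind the post, with its left end at crop (127,230) and its right end under the wrist inside the bay. I'll keep pushing the right end.

>>> servo_tool([
  [1,[0,0.004,0],[0,0,-0.4]],
  [1,[0,0.005,0],[0,0,-0.4]],
  [1,[0,0.006,0],[0,0,-0.3]],
  [1,[0,0.006,0],[0,0,0]],
  [1,[0,0.006,0],[0,0,0]],
  [1,[0,0.006,0],[0,0,0]],
  [1,[0,0.004,0],[0,0,0]],
  [1,[0,0,0],[0,0,0]],
])

```text
time_s: 10.98
eef_pos: [606.2, -67.1, 12.3]
ee_rot: [0.0, 0.666, 0.746, 0.0]
force: [0.4, -0.5, -0.1]
grip_width: 0.007
grip_force: 0.0
```

```bash
python3 -c "
from h import *
rep()"
```

```text
n 599 L,W 194 34 theta -0.038 right [-13.6 -63.7] left(visible) [-20.9 130.6] left from right [-25.6 256.1]
rear@-200 7 front@85 -34 rear@130 -6 al 0.156
[605.8 -67.1  12.3] 0.113 rack [ -36.8 -121.8]
tcp in bar frame: across -25.4 along from right end -57.2
```

>>> servo_tool([
  [1,[0,-0.02,0],[0,0,0]],
  [1,[0.023,-0.005,0],[0,0,0]],
  [1,[0.023,0,0],[0,0,0]],
  [1,[0.023,0,0],[0,0,0]],
  [1,[0.023,0,0],[0,0,0]],
  [1,[0,0.01,0],[0,0,0]],
  [1,[0,0.01,0],[0,0,0]],
  [1,[0,0.006,0],[0,0,0]],
  [1,[0,0.004,0],[0,0,0]],
  [1,[0,0,0],[0,0,0]],
])

```text
time_s: 11.87
eef_pos: [600.3, 24.7, 12.2]
ee_rot: [0.0, 0.666, 0.746, 0.0]
force: [-0.4, 0.0, -0.4]
grip_width: 0.003
grip_force: 0.0
```

>>> servo_tool([
  [1,[0,0.002,0],[0,0,0]],
  [1,[0,0.002,0],[0,0,0]],
  [1,[0,0.001,0],[0,0,0]],
  [1,[0,0,0],[0,0,0]],
])

```text
time_s: 12.2
eef_pos: [604.9, 25.3, 12.2]
ee_rot: [-0.0, 0.666, 0.746, -0.0]
force: [-2.3, 0.6, 0.3]
grip_width: -0.005
grip_force: 1.0
```

```bash
python3 -c "
from h import *
rep()"
```

```text
n 346 L,W 115 34 theta 0.001 right [-5. 46.] left(visible) [ -4.8 161.3] left from right [ -4.6 366. ]
rear@-200 10 front@85 -20 rear@130 10 al 0.117
[604.9  25.4  12.2] 0.113 rack [-26.8 -29.9]
tcp in bar frame: across -21.7 along from right end -75.9
```

>>> servo_tool([
  [1,[0,0.002,0],[0,0,0]],
  [1,[0,0.001,0],[0,0,0]],
  [1,[0,0,0],[0,0,0]],
])

```text
time_s: 12.5
eef_pos: [607.1, 25.7, 12.2]
ee_rot: [-0.001, 0.666, 0.746, -0.001]
force: [-8.3, -0.2, 3.6]
grip_width: -0.0
grip_force: 4.2
```

>>> servo_tool([
  [1,[0,0.001,0],[0,0,0]],
  [1,[0,0.001,0],[0,0,0]],
  [1,[0,0,0],[0,0,0]],
])

```text
time_s: 12.75
eef_pos: [607.2, 25.7, 12.1]
ee_rot: [-0.003, 0.666, 0.746, -0.003]
force: [-19.2, -3.1, 11.2]
grip_width: -0.0
grip_force: 9.9
```

```bash
python3 -c "
from h import *
rep()"
```

```text
n 314 L,W 116 29 theta 0.001 right [-2.8 46. ] left(visible) [ -2.7 162. ] left from right [ -2.4 366. ]
rear@-200 12 front@85 -18 rear@130 12 al 0.117
[607.2  25.7  12.1] 0.114 rack [-24.5 -29.8]
tcp in bar frame: across -21.5 along from right end -75.9
```

Firm contact with the rail (19 N, no further motion). I'll back away and check.

>>> servo_tool([
  [1,[0,-0.002,0],[0,0,0]],
  [1,[0,-0.02,0],[0,0,0]],
  [1,[0,-0.03,0],[0,0,0]],
  [1,[-0.01,-0.035,-0.02],[0,0,0]],
  [1,[-0.01,-0.035,-0.03],[0,0,0]],
  [1,[-0.01,-0.035,-0.03],[0,0,0]],
  [1,[-0.01,-0.035,-0.03],[0,0,0]],
  [1,[-0.01,-0.035,-0.01],[0,0,0]],
  [1,[0,-0.03,0],[0,0,0]],
  [1,[0,0,0],[0,0,0]],
])

```text
time_s: 13.63
eef_pos: [368.9, -48.2, 122.3]
ee_rot: [0.0, 0.667, 0.745, -0.0]
force: [0.2, -0.2, 0.5]
grip_width: 0.001
grip_force: 0.0
```

```bash
python3 -c "
from h import *
rep(); snap('top','t3.png'); snap('side','s3.png')
f=lambda n,a,b,c,d:cv2.resize(cv2.imread('pics/'+n)[a:b,c:d],(790,int(790*(b-a)/(d-c))),interpolation=cv2.INTER_CUBIC)
i=np.vstack([f('t3.png',145,215,225,440),f('s3.png',170,265,250,430)[:340]]); print(i.shape); cv2.imwrite('pics/f3.png',i[:600])"
```

```text
n 968 L,W 320 30 theta 0.001 right [  -3.1 -158.1] left(visible) [ -2.8 162. ] left from right [ -2.8 161.9]
rear@-200 12 front@85 -18 rear@130 12 al 0.117
[371.2 -48.4 122.5] 0.111 rack [-267.6  -75.7]
tcp in bar frame: across -264.5 along from right end 82.2
(597, 790, 3)
```

View pics/f3.png

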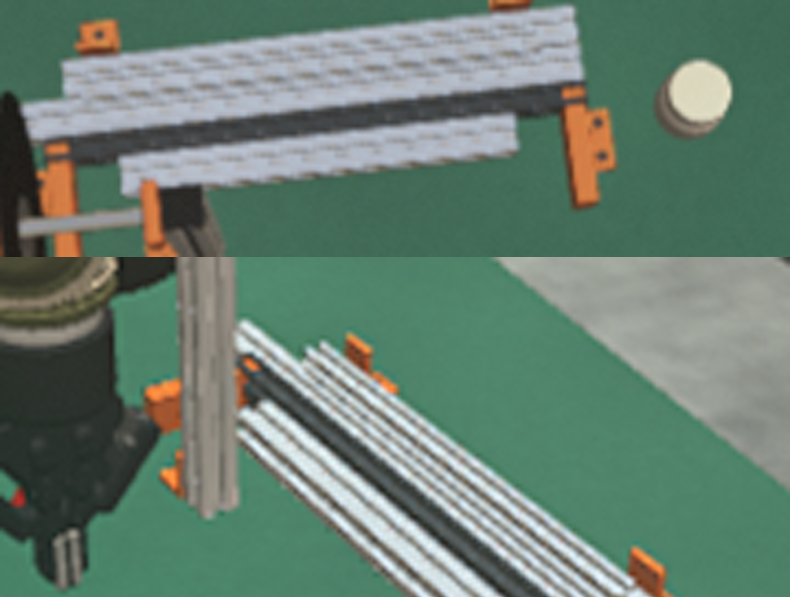

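The bar is parallel to the rail (theta 0.001), touching it, and centred within 2 mm between the cheeks, with its ends at composite (121,175) and (518,135). The jar hasn't moved.

```bash
python3 -c "
from rig import *
print(finish_job())"
```

```text
the job is handed in; nothing more can be done
None
```

The profile is home in the front bay: flush against the back rail and about 2 mm off centre between the orange cheeks. I only pushed it with shut fingertips, stayed clear of the cones and jar, and handed the job in at about 14 s.

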